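# Tighten the bench spindle's chuck on a grinding point

## Task

A grinding point is standing loose in the open chuck of one of the two bench spindles. Turn that chuck's sleeve clockwise, seen from above, until its three jaws have closed firmly on the shank, then let go; the point must stay standing straight and fully down in the chuck. Leave the empty chuck of the other spindle as it is.

Things in the scene. Friction and masses are not known exactly. Their poses are not given: they have to be found in the camera images.
- sleeve (a joint): turn of the sleeve of the chuck that holds the grinding point, rad; grows clockwise seen from above. Starts at 0 to 0.15 (jaws open); the jaws meet the shank at about 0.75, grip firmly from 0.85 on; a stop ends the turn at 1.2: one turn of 1.0 rad (57 degrees) does it. Takes 0.3 N m, rising to 0.6 at 1.1; let go, it stays (past 1.15 it springs back to there).
- sleeve_grip (a point): on the upright axis of that sleeve, 75 mm above the bench; z up. Sleeve: dark ribbed steel cylinder, 42 mm diameter, 49 to 95 mm above the bench, gripped from above across any diameter. Three steel jaws stand 5 mm out of its top. Under it a fixed grey motor housing 100 x 90 x 36 mm with a boss 60 mm wide, 42 mm high. The two spindles look alike and may stand either way round.
- bit: grinding point: loose upright steel shank, 8 mm diameter, with a dull grey-brown stone head, 20 mm diameter, 14 mm high; 58 mm long, 35 g. Origin at the centre of the foot, z along the shank to the head. Stands on the floor of the chuck's bore, 60 mm above the bench, with 2 to 3 mm play within the jaws; its top is 118 mm above the bench.
- spare_sleeve (a joint): turn of the sleeve of the other, empty chuck, rad, clockwise from above; starts at 0 to 0.15 and must stay as it is.

How it is judged (in metres and radians):
At the end, for the whole second after the job is handed in: the sleeve stands past 0.83 rad, the jaws press on the shank (5 N or more in all), and the grinding point is at rest in that chuck: on its axis within 5 mm, no more than 6 mm higher than at the start, and upright within 10 degrees (value of joint sleeve above 0.83 rad and contact force between bit and anything else above 5 N and horizontal distance between bit and sleeve_grip below 0.005 m and z of bit in the frame of sleeve_grip below -0.009 m and angle between bit's own z axis and vertical below 0.17 rad and linear speed of bit below 0.02 m/s); the robot touches nothing.
It fails at once if the empty chuck's sleeve was turned (past 0.35 rad) (value of joint spare_sleeve above 0.35 rad).
It also fails if it takes over 32 s, if anything falls off the work surface, if the arm or the gripper's body presses on something with over 40 N, if the wrist force passes 120 N, or if a joint passes its speed limit or range.

## Robot

A 6-joint arm with a two-finger parallel gripper is mounted at the origin on the work surface. World frame = base frame: x ahead of the robot, y to its left, z up, the work surface at z = 0. Lengths are in mm, angles in degrees, forces in N, time in s.
With the tool pointing down it reaches from about 350 to 850 mm from the base axis. Payload 8.1 kg.
Tool frame: the origin (TCP) lies at the very end of the fingers, on their centre line; the grasp point (between the pads) lies 19 mm behind it; z points along the fingers, y is the direction in which the jaws open and shut (so a half turn about z gives the same grasp; the last joint's range is limited). The gripper opens to 85 mm and grips with 20 to 120 N. Pads are 22 mm wide; open, the fingers measure 114 mm over their backs; the gripper's body (76 mm by 85 mm) begins 54 mm behind the grasp point. The pads swing forward as they close: fully open they stand 13 mm farther back than shut.
Start: joints at [61.341, 7.471, 85.268, -0, 87.261, -4.893], TCP at [241.784, 549.132, 231.292] pointing down, gripper open.
Joint ranges: [-169.43, 169.43], [-51.17, 129.36], [1.28, 143.12], [-76.62, 256.62], [0, 156.53], [-152.29, 152.29]. Speed limits (degrees/s): [136.94, 136.94, 159.86, 180, 180, 180].

## Interface

Orientations are given as [roll, pitch, yaw] about the fixed x, y, z axes, in that order (R = Rz(yaw) Ry(pitch) Rx(roll)).
In Python, from bench import r gives the robot as it stands.
- The arm moves only by the shell command python3 -m crank 'ROWS' [OPENING] [FORCE]. ROWS is JSON, a list that holds one entry, the list of rows, each a list of 6 numbers: the shift along the tool's x, y, z in m, then the turn, a rotation vector about the tool's x, y, z in rad. A call has 1 to 10 rows; each row is the pose to reach, as a shift and turn from the pose measured when the call began, along the tool's axes at that moment; what a row does not reach only later rows make up. A row lasts 1/8 s, in which the tool goes at most 62.5 mm and 10.7 degrees, less where a joint would pass 70% of its speed; a pose out of reach is approached as far as the arm can. A call with a gripper value outside its range is refused whole. OPENING is the closure, from 0 (fully open) to 1 (shut), set as the call begins (- or left out, the last holds). The fingers move at their own pace and stop on an object; FORCE is the grip in N (left out, the last holds). Time passes only in rows, so rows that repeat a pose let the fingers close. It gives the time, the measured TCP pose, the force and the opening at its end, in the units of the state.
- r.sense(): the state, without advancing time (a new reading comes with each control period).
- r.snapshot(name): name is "scene" or "side" or "wrist"; returns (picture, depth): 420x560x3 uint8, blue, green, red; 420x560 float32, mm along the optical axis (not along the pixel's ray), 0 where there is no reading.
- r.get_calibration(name): a dict with "mtx" (3x3 intrinsics, pixels), "k1" (the pictures are not rectified: a ray, as slopes to the right and down, at radius r is drawn at 1 + k1 r^2 times it, then the intrinsics apply), "cam_to_world" (4x4, takes a point from camera to world coordinates). Camera axes: x right, y down, z forward; pixel columns grow to the right and rows downward; lengths in mm; the calibration is good to about 2 mm. A picture is of the moment at which its call begins: read the wrist's pose just before it. get_calibration takes no time and is no camera call; for the wrist camera it gives the pose at the moment of the call.
- r.hand_in(): hands the job in, once; it reports no verdict.
Trained networks look in the newest picture that a camera, given by its name, has taken for a name from the list of things; names that differ only in an ending like _2 or _b are one class to them, and where a whole thing is asked for, a point or a joint stands for the part that bears it (a point fixed in the world has none). Each returns a list of dicts, best first, with "conf" (0 to 1); they miss things now and then, are a little off and sometimes report something else, mostly with a low value. They report only what shows in the picture. A call takes as long as a camera call.
- r.look_for(thing, camera): "extent" ([left, top, right, bottom] in pixels, round what is visible of it).
- r.landmark_of(thing, camera): "pixel" ([column, row] in pixels: a listed point, or the origin of a listed thing).
The state is a dict: "time": time; "joint_pos": joint angles; "qd": joint speeds; "joint_efforts": joint torques, N m; "tool_pos": TCP position; "tcp_rot": TCP orientation; "ft_force": force on the tool from outside, world axes, zero at the start; "wrist_torque": the same for the moment, N m; "finger_gap": finger opening in mm.
Only numpy, scipy, OpenCV 4.12 (cv2) and the standard library are available. Lean on these libraries where they do the work, as an engineer would, in place of code of your own. Each camera call takes 0.05 s, during which the arm holds its last target.

## Working session

There is one attempt and no reset: what is moved stays moved. The work goes in short steps, Python scripts to look and compute and a shell command to move; the robot and the scene stay as the last step left them, time stands still between calls to the robot, and variables do not carry over. Pictures are saved under pics/ and viewed, and the job is handed in when it is done.

```bash
mkdir -p pics; ls; python3 - <<'E'
from bench import r
import cv2
print(r.sense())
for c in ("scene","side","wrist"):
    p,d=r.snapshot(c); cv2.imwrite(f"pics/{c}0.png",p)
    for t in ("bit","sleeve_grip","sleeve","spare_sleeve"):
        print(c,t,r.look_for(t,c)[:3], r.landmark_of(t,c)[:3] if t in("bit","sleeve_grip") else "")
print(r.sense()["time"])
E
```

```text
pics
{'time': 0.0, 'joint_pos': array([ 6.13385709e+01,  7.51453267e+00,  8.53315730e+01,  3.40118560e-04,
        8.72612297e+01, -4.89436949e+00]), 'qd': array([ 0.09197225,  0.07278766, -0.01077787, -0.06341475, -0.07993647,
        0.06044112]), 'joint_efforts': array([-1.54377653e-03, -5.69429398e+01, -5.00535822e+01, -3.72779768e-04,
        1.56655954e-02,  3.76778485e-05]), 'tool_pos': array([241.53020448, 548.62268187, 230.2284498 ]), 'tcp_rot': array([-1.79893085e+02, -9.49619570e-03,  1.56232915e+02]), 'ft_force': array([ 0.59617184, -1.15123186, -0.31979001]), 'wrist_torque': array([-0.03801964,  0.03406791,  0.08253856]), 'finger_gap': 85.45143904031261}
scene bit [{'extent': [335.8, 193.5, 353.2, 208.1], 'conf': 0.7}] []
scene sleeve_grip [{'extent': [329.3, 205.8, 352.5, 234.4], 'conf': 0.81}] [{'pixel': [342.8, 217.2], 'conf': 0.89}]
scene sleeve [{'extent': [331.2, 203.6, 355.3, 234.4], 'conf': 0.9}] 
scene spare_sleeve [{'extent': [202.1, 273.7, 232.2, 316.4], 'conf': 0.6}] 
side bit [{'extent': [216.7, 259.4, 230.1, 287.4], 'conf': 0.8}] [{'pixel': [225.0, 291.6], 'conf': 0.84}]
side sleeve_grip [] [{'pixel': [222.5, 285.3], 'conf': 0.59}]
side sleeve [{'extent': [210.0, 269.3, 239.8, 307.7], 'conf': 0.58}, {'extent': [306.8, 162.6, 335.3, 195.6], 'conf': 0.3}] 
side spare_sleeve [{'extent': [308.7, 164.8, 335.4, 197.1], 'conf': 0.96}, {'extent': [209.7, 269.5, 242.9, 308.4], 'conf': 0.38}] 
wrist bit [] []
wrist sleeve_grip [] []
wrist sleeve [] 
wrist spare_sleeve [] 
1.05
```

View pics/scene0.png

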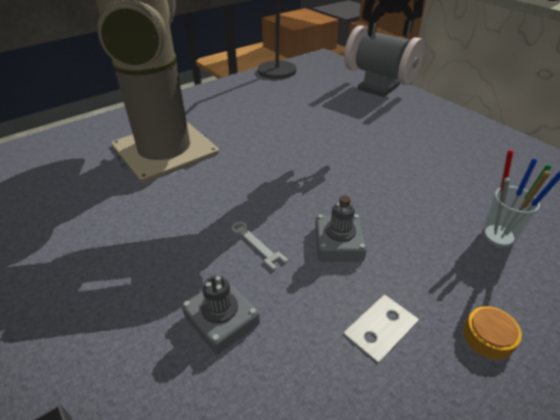

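View pics/side0.png

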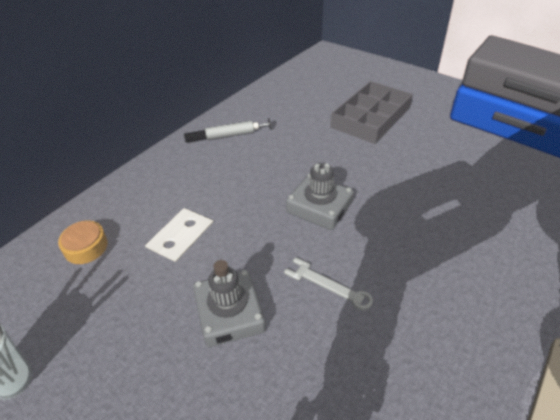

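```bash
cat > h.py <<'E'
import numpy as np, cv2
from bench import r
def ray(c,uv,cal=None):
    k=cal or r.get_calibration(c); K=np.array(k["mtx"]); T=np.array(k["cam_to_world"])
    n=cv2.undistortPoints(np.array([[uv]],float),K,np.array([k["k1"],0,0,0.]))[0,0] if False else None
    xd=np.array([(uv[0]-K[0,2])/K[0,0],(uv[1]-K[1,2])/K[1,1]]); n=xd.copy()
    for _ in range(20): n=xd/(1+k["k1"]*(n@n))
    d=T[:3,:3]@np.array([n[0],n[1],1]); return T[:3,3],d
def atz(c,uv,z,cal=None):
    o,d=ray(c,uv,cal); return o+d*(z-o[2])/d[2]
def proj(c,P,cal=None):
    k=cal or r.get_calibration(c); K=np.array(k["mtx"]); T=np.array(k["cam_to_world"])
    p=np.linalg.inv(T)@np.append(P,1); n=p[:2]/p[2]; n=n*(1+k["k1"]*(n@n))
    return K[:2,:2]@n+K[:2,2]
E
python3 - <<'E'
from h import *
np.set_printoptions(precision=1,suppress=True)
print("scene grip",atz("scene",[342.8,217.2],75),"side",atz("side",[222.5,285.3],75), "foot side",atz("side",[225,291.6],60))
print("bit top centre scene",atz("scene",[344.5,201],111),"side",atz("side",[223.4,265.5],111))
print("spare",atz("scene",[217,295],72),atz("side",[322,181],72))
E
```

```text
scene grip [543.  129.4  75. ] side [538.7 132.5  75. ] foot side [537.1 131.5  60. ]
bit top centre scene [539.7 131.9 111. ] side [538.8 124.4 111. ]
spare [ 554.9 -147.6   72. ] [ 546.6 -143.6   72. ]
```

The bit's chuck is the one at scene (342,217) and side (225,290). The brown stone head shows on top in both views, and both cameras place it near (540,130). The other chuck, at scene (217,295), is empty. Next I'll move above the bit and look with the wrist camera.

```bash
cat >> h.py <<'E'
from scipy.spatial.transform import Rotation as Ro
def shift(target):
    s=r.sense(); R=Ro.from_euler("xyz",s["tcp_rot"],degrees=True)
    tgt=Ro.from_euler("xyz",[180,0,s["tcp_rot"][2]],degrees=True)
    print("t",round(s["time"],2),"pos",s["tool_pos"].round(1),"rot",s["tcp_rot"].round(2),"j",s["joint_pos"].round(1))
    print("shift m",(R.inv().apply(np.array(target)-s["tool_pos"])/1000).round(4),"rotvec to vertical",(R.inv()*tgt).as_rotvec().round(4))
E
python3 -c "
from h import *
shift([540,130,240])"
```

```text
t 1.05 pos [241.8 549.1 231.3] rot [180.     0.   156.23] j [61.3  7.5 85.3 -0.  87.3 -4.9]
shift m [-0.4418 -0.2634 -0.0087] rotvec to vertical [0. 0. 0.]
```

```bash
python3 -m crank '[[[-0.05,-0.03,-0.009,0,0,0],[-0.1,-0.06,-0.009,0,0,0],[-0.15,-0.09,-0.009,0,0,0],[-0.2,-0.12,-0.009,0,0,0],[-0.25,-0.15,-0.009,0,0,0],[-0.3,-0.18,-0.009,0,0,0],[-0.35,-0.21,-0.009,0,0,0],[-0.4,-0.24,-0.009,0,0,0],[-0.442,-0.263,-0.009,0,0,0],[-0.442,-0.263,-0.009,0,0,0]]]' 0 100
python3 - <<'E'
from h import *
np.set_printoptions(precision=1,suppress=True)
shift([540,130,240])
cal=r.get_calibration("wrist"); p,d=r.snapshot("wrist"); cv2.imwrite("pics/wrist1.png",p); np.save("d1.npy",d)
for t in("bit","sleeve_grip"):
    for q in r.look_for(t,"wrist")[:2]: print(t,q)
    for q in r.landmark_of(t,"wrist")[:2]: print(t,q,atz("wrist",q["pixel"],75 if t!="bit" else 60,cal))
E
```

```text
time: 2.3
tool_pos: [541.8, 127.3, 240.1]
tcp_rot: [-180.0, 0.0, 156.0]
ft_force: [-0.4, 0.2, -0.5]
finger_gap: 85.0
t 2.3 pos [541.8 127.3 240.1] rot [-180.    0.  156.] j [  8.    0.5  91.6  -0.   87.9 -58. ]
shift m [0. 0. 0.] rotvec to vertical [-0.  0. -0.]
bit {'extent': [272.1, 185.8, 295.1, 207.4], 'conf': 0.6}
bit {'pixel': [281.8, 186.3], 'conf': 0.95} [538.8 129.2  60. ]
sleeve_grip {'extent': [262.1, 163.0, 302.1, 208.6], 'conf': 0.64}
sleeve_grip {'pixel': [284.2, 188.2], 'conf': 0.76} [538.8 132.   75. ]
```

View pics/wrist1.png

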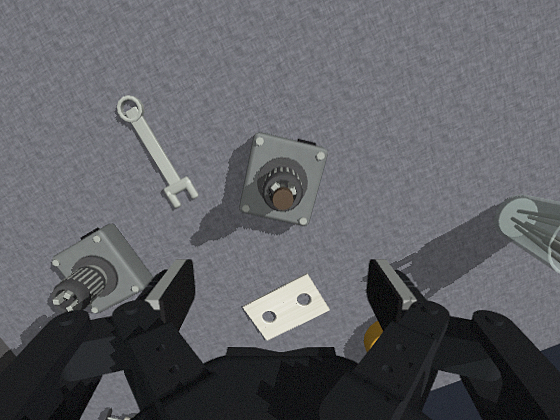

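```bash
python3 -m crank '[[[0.0015,-0.002,0.035,0,0,0],[0.0015,-0.002,0.07,0,0,0],[0.0015,-0.002,0.1,0,0,0],[0.0015,-0.002,0.1,0,0,0],[0.0015,-0.002,0.1,0,0,0]]]'
python3 - <<'E'
from h import *
shift([539,130.5,140])
np.set_printoptions(precision=1,suppress=True)
cal=r.get_calibration("wrist"); p,d=r.snapshot("wrist")
for t in("bit","sleeve_grip"):
    for q in r.look_for(t,"wrist")[:2]: print(t,q)
    for q in r.landmark_of(t,"wrist")[:2]: print(t,q,atz("wrist",q["pixel"],75 if t!="bit" else 60,cal))
# overlay of predicted circles
q=cv2.resize(p,None,fx=4,fy=4,interpolation=cv2.INTER_CUBIC)
for (z,R,col) in((95,21,(0,255,0)),(42,30,(255,0,0)),(118,10,(0,0,255))):
    pts=[proj("wrist",[539+R*np.cos(a),130.5+R*np.sin(a),z],cal)*4+1.5 for a in np.linspace(0,2*np.pi,60)]
    cv2.polylines(q,[np.int32(pts)],True,col,1)
c=(proj("wrist",[539,130.5,90],cal)*4).astype(int)
np.save("d2.npy",d)
x0=max(0,c[0]-400);y0=max(0,c[1]-300);cv2.imwrite("pics/wrist2.png",q[y0:y0+600,x0:x0+800]); print(x0,y0)
E
```

```text
time: 3.18
tool_pos: [538.1, 130.9, 141.9]
tcp_rot: [179.9, 0.1, 156.4]
ft_force: [-0.1, -0.2, 0.1]
finger_gap: 85.8
t 3.17 pos [538.1 130.9 141.9] rot [1.7994e+02 7.0000e-02 1.5637e+02] j [  8.4   3.7  98.8   0.   77.4 -58. ]
shift m [-0.001   0.      0.0019] rotvec to vertical [0.0011 0.0012 0.    ]
bit {'extent': [263.3, 214.5, 295.2, 263.3], 'conf': 0.91}
bit {'pixel': [276.7, 219.8], 'conf': 0.73} [539.7 126.1  60. ]
sleeve_grip {'extent': [249.6, 187.9, 310.8, 251.6], 'conf': 0.67}
sleeve_grip {'pixel': [276.9, 221.5], 'conf': 0.67} [536.4 127.9  75. ]
725 620
```

View pics/wrist2.png

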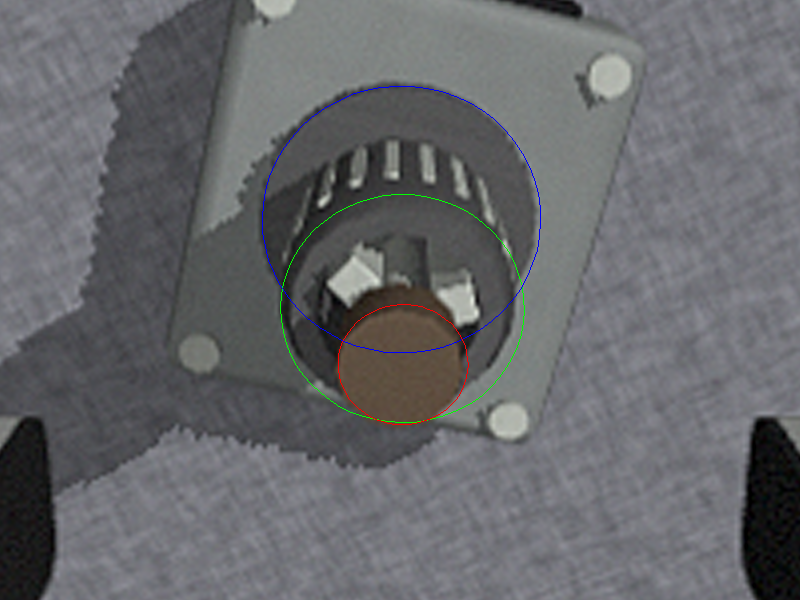

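The predicted circles for (539,130.5) sit on the boss, sleeve top and stone head, and the fingers are centred to about 1 mm in the picture. I'll descend and close.

```bash
python3 -m crank '[[[-0.001,0,0.03,0,0,0],[-0.001,0,0.06,0,0,0],[-0.001,0,0.087,0,0,0],[-0.001,0,0.087,0,0,0],[-0.001,0,0.087,0,0,0]]]' 0
python3 -m crank '[[[0,0,0,0,0,0],[0,0,0,0,0,0],[0,0,0,0,0,0],[0,0,0,0,0,0],[0,0,0,0,0,0],[0,0,0,0,0,0]]]' 1 70
python3 - <<'E'
from h import *
shift([539,130.5,55]); s=r.sense();print(s["ft_force"],s["wrist_torque"],s["finger_gap"])
p,d=r.snapshot("wrist");cv2.imwrite("pics/wrist3.png",p)
E
```

```text
time: 4.05
tool_pos: [540.5, 130.1, 56.2]
tcp_rot: [179.9, 0.2, 156.3]
ft_force: [-0.2, 1.1, 0.5]
finger_gap: 85.4
time: 4.8
tool_pos: [541.0, 129.6, 57.7]
tcp_rot: [179.9, 0.2, 156.3]
ft_force: [-4.7, -3.1, 9.1]
finger_gap: 40.4
t 4.8 pos [541.  129.6  57.7] rot [179.89   0.25 156.31] j [  8.2   9.3 102.2  -0.   68.3 -58.1]
shift m [0.0022 0.0001 0.0027] rotvec to vertical [0.002  0.0043 0.    ]
[-4.72226205 -3.09909693  9.08005508] [-0.52167089  0.59006624  0.06303995] 40.375603013197924
```

View pics/wrist3.png

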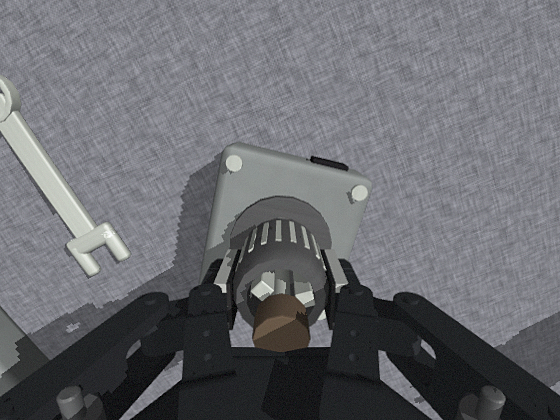

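The picture shows both fingers seated on the sleeve, evenly left and right of the head at (282,320). Next is the clockwise turn, which is positive about tool z since the tool points down.

```bash
python3 -m crank '[[[0,0,0,0,0,0.11],[0,0,0,0,0,0.22],[0,0,0,0,0,0.33],[0,0,0,0,0,0.44],[0,0,0,0,0,0.55],[0,0,0,0,0,0.66],[0,0,0,0,0,0.77],[0,0,0,0,0,0.88],[0,0,0,0,0,1.0],[0,0,0,0,0,1.0]]]'
python3 - <<'E'
from h import *
shift([539,130.5,55]); s=r.sense();print(s["ft_force"],s["wrist_torque"],s["finger_gap"])
p,d=r.snapshot("wrist");cv2.imwrite("pics/wrist4.png",p)
E
```

```text
time: 6.1
tool_pos: [538.9, 128.0, 57.7]
tcp_rot: [-180.0, 0.2, 98.9]
ft_force: [-12.3, -8.1, 9.7]
finger_gap: 40.1
t 6.1 pos [538.9 128.   57.7] rot [-1.7998e+02  1.6000e-01  9.8920e+01] j [  8.2   9.2 102.2  -0.2  68.5  -0.7]
shift m [0.0024 0.0005 0.0027] rotvec to vertical [-0.0003  0.0028 -0.    ]
[-12.27246054  -8.11279468   9.73085731] [-1.32257134  1.78448356 -0.03705221] 40.108968842406476
```

View pics/wrist4.png

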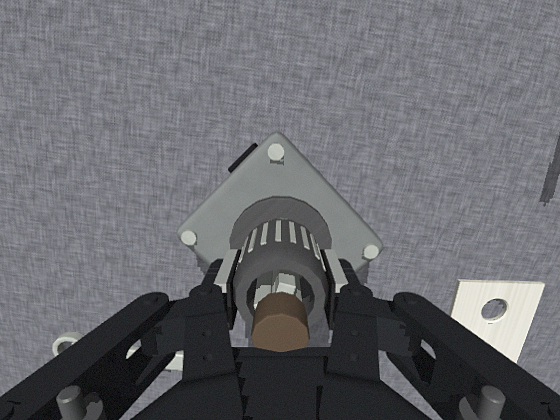

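The gripper turned 57.4° and the grip held: the sleeve ribs still sit the same way between the fingers, and the jaws at (263,290) and (288,283) have moved in toward the shank. Releasing and checking from above.

```bash
python3 -m crank '[[[0,0,0,0,0,0],[0,0,0,0,0,0],[0,0,0,0,0,0],[0,0,0,0,0,0],[0,0,0,0,0,0],[0,0,0,0,0,0]]]' 0
python3 -m crank '[[[0,0,-0.02,0,0,0],[0,0,-0.05,0,0,0],[0,0,-0.085,0,0,0],[0,0,-0.085,0,0,0],[0,0,-0.085,0,0,0]]]'
python3 - <<'E'
from h import *
shift([539,130.5,140]); print(r.sense()["ft_force"])
cal=r.get_calibration("wrist"); p,d=r.snapshot("wrist")
q=cv2.resize(p,None,fx=4,fy=4,interpolation=cv2.INTER_CUBIC)
for (z,R,col) in((42,30,(255,0,0)),(118,10,(0,0,255))):
    pts=[proj("wrist",[539+R*np.cos(a),130.5+R*np.sin(a),z],cal)*4+1.5 for a in np.linspace(0,2*np.pi,60)]
    cv2.polylines(q,[np.int32(pts)],True,col,1)
c=(proj("wrist",[539,130.5,90],cal)*4).astype(int)
x0=max(0,c[0]-400);y0=max(0,c[1]-300);cv2.imwrite("pics/wrist5.png",q[y0:y0+600,x0:x0+800]); print(x0,y0)
for cam,u,v in(("scene",341,215),("side",225,290)):
    p,d=r.snapshot(cam); cv2.imwrite(f"pics/{cam}5.png",p)
    a=cv2.imread(f"pics/{cam}0.png")
    f=lambda m:cv2.resize(m[v-50:v+50,u-40:u+40],None,fx=5,fy=5,interpolation=cv2.INTER_CUBIC)
    cv2.imwrite(f"pics/{cam}5z.png",np.hstack([f(a),f(p)]))
E
```

```text
time: 6.9
tool_pos: [539.0, 128.1, 57.7]
tcp_rot: [-180.0, 0.2, 99.0]
ft_force: [0.0, 0.7, 0.6]
finger_gap: 85.5
time: 7.52
tool_pos: [539.2, 128.3, 143.5]
tcp_rot: [179.9, 0.2, 99.0]
ft_force: [-0.2, -0.0, -0.4]
finger_gap: 85.4
t 7.53 pos [539.2 128.3 143.5] rot [1.7995e+02 1.6000e-01 9.8990e+01] j [ 8.2  3.7 98.6 -0.2 77.6 -0.8]
shift m [0.0022 0.0002 0.0035] rotvec to vertical [0.0009 0.0027 0.    ]
[-0.23298441 -0.04357253 -0.39401292]
722 597
```

View pics/wrist5.png

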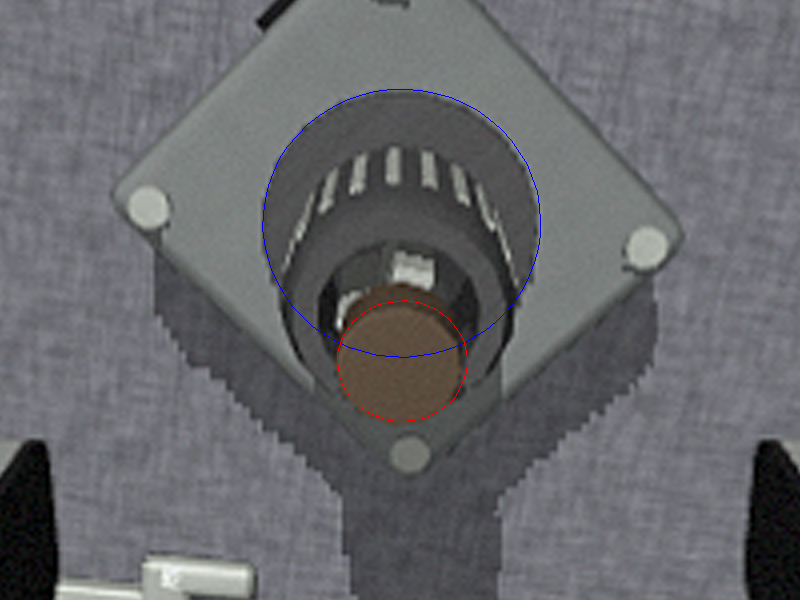

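View pics/side5z.png

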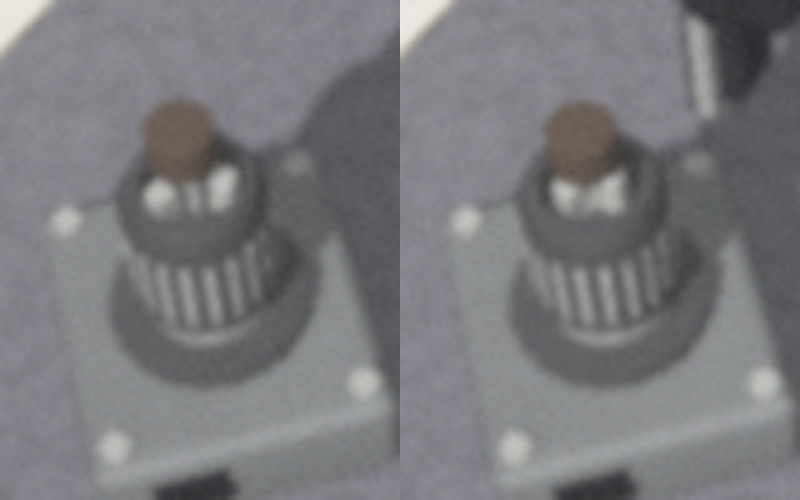

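View pics/scene5z.png

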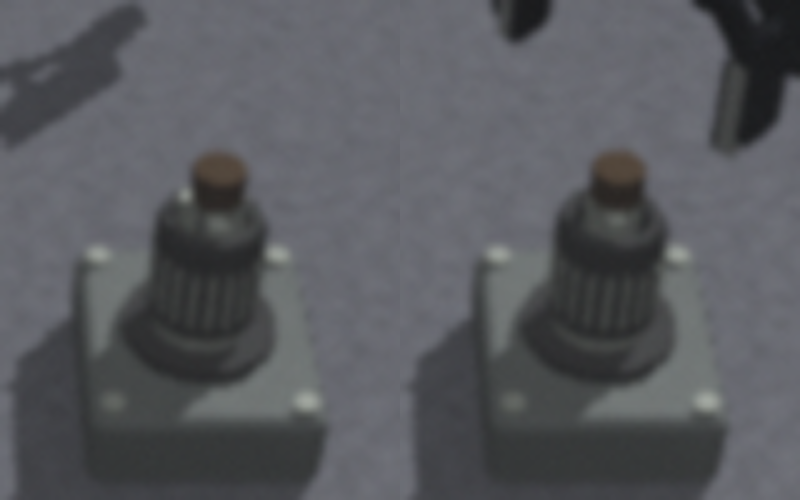

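The jaws now meet the shank in the side close-up (right half, around (590,190)). The head fits the predicted circle at z = 118 on the axis, and the gripper is clear. The ribs have the same phase relative to the hand before and after, so nothing slipped. Handing in.

```bash
python3 -c "
from bench import r
print(r.sense()['time'],r.hand_in())"
```

```text
the job is handed in; nothing more can be done
7.675 None
```

I tightened the chuck that holds the grinding point, the one at about (539, 130) mm, and handed the job in at 7.7 s. I gripped its sleeve across the diameter at 70 N, turned it 57.4° (1.0 rad) clockwise, let go and rose straight clear. I never went near the empty chuck.

**Sleeve turn:** the ribs sat the same way in the hand before and after, so there was no visible slip. That puts the sleeve at about 1.0 to 1.15 rad. This is inferred from the turn and the pictures. The ribs repeat about every 18°, so a slip of exactly one rib would not show, though it is unlikely.

**Grinding point:** the side close-up shows the jaws closed on the shank. The head lines up with the circle predicted for it on the axis at 118 mm height, to about 1 mm, so it stands upright and fully down.

**Robot:** clear of everything, with wrist force about 0 after release.

**Checks that disagreed or were missing:**
- The wrist network's two estimates of the chuck position differed by up to 4 mm, so I relied on the circles drawn over the picture instead.
- After the turn the wrist showed almost no torque about the sleeve axis and about 15 N of side force, which went away on release.
- I could not measure the jaws' force on the shank directly.

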